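# Clamp a metallographic mount in the ratchet clamp

## Robot

A 6-joint arm with a two-finger parallel gripper is mounted at the origin on a cart in front of the work surface, level with it; the furniture and walls round the work are solid. World frame = base frame: x ahead of the robot, y to its left, z up, the work surface at z = 0. Lengths are in m, angles in rad, forces in N, time in s.
With the tool pointing down it reaches from about 0.375 to 0.925 m from the base axis. Payload 5.7 kg.
Tool frame: the origin (TCP) lies at the very end of the fingers, on their centre line; the grasp point (between the pads) lies 19 mm behind it; z points along the fingers, y is the line along which they close (so a half turn about z gives the same grasp; the last joint's range is limited). The gripper opens to 85 mm and grips with 20 to 120 N. Pads are 22 mm wide; open, the fingers measure 114 mm over their backs; the gripper's body (76 mm by 85 mm) begins 54 mm behind the grasp point. The pads swing forward as they close: fully open they stand 13 mm farther back than shut.
Start: joints at [1.065, 0.359, 1.51, -0, 1.272, -0.115], TCP at [0.229, 0.555, 0.231] pointing down, gripper open.
Joint ranges: [-2.97, 2.97], [-1.01, 2.36], [0.21, 2.38], [-0.96, 4.11], [0.2, 2.71], [-2.98, 2.98]. Speed limits (rad/s): [2.39, 2.39, 3.14, 3.14, 3.14, 3.14].

## Interface

Orientations are given as a unit quaternion [x, y, z, w].
In Python, from cell import r, hand, solver, imaging, order gives the robot as it stands. Calls block until the motion is done:
- r.goto(position, orientation): joint-space move of the TCP to a pose.
- r.move_linear(position, orientation=None, rate=0.15): straight line of the TCP; orientation=None keeps the orientation; rate is the mean speed in m/s.
- r.move_j(angles): joint-space move.
- hand.gripper_to(opening, grasp_force=None): finger opening in m; grasp_force is the grip in N (None keeps the last); returns when the fingers have stopped.
- r.sleep(seconds).
- solver.solve_ik(position, orientation): joint angles nearest the present ones, or None.
- imaging.get_image(name): name is "scene" or "top"; returns a dict with "frame" (384x512x3 uint8, red, green, blue), "camera_matrix" (3x3 intrinsics, pixels), "dist" ([k1, k2, p1, p2, k3] as OpenCV has them; the pictures are not rectified), "origin" and "orientation" of the camera in the world. Camera axes: x right, y down, z forward; pixel columns grow to the right and rows downward; lengths in m; the calibration is good to about 2 mm. A picture is of the moment at which its call begins. There is no depth.
A pose or a line that the arm cannot do raises r.Unreachable and nothing moves.
- order.job_done(): hands the job in; it is judged then, once.
Readings, each from a call of its own:
- r.get_time_s(): time.
- r.get_joint_positions(): joint angles.
- r.get_qd(): joint speeds.
- r.get_joint_efforts(): joint torques, N m.
- r.get_ee_pos(): TCP position.
- r.get_tool_rot(): TCP orientation.
- r.get_wrist_force(): force on the tool from outside, world axes, zero at the start.
- r.get_ft_torque(): the same for the moment, N m.
- r.get_finger_gap(): finger opening in m.
- r.get_grasp_force(): force on a finger pad.
Only numpy, scipy, OpenCV 4.12 (cv2) and the standard library are available. Lean on these libraries where they do the work, as an engineer would, in place of code of your own. Each camera call takes 0.05 s, during which the arm holds its last target. There are 200 camera calls.

## Task

Clamp the tall specimen mount (the 18 mm high one) in the ratchet clamp on the bench. The clamp stands closed: throw its pawl right over so that it stays clear of the teeth, draw the toothed bar back by its knob, and stand the mount upright on the rest in front of the vee jaw. Then tip the pawl back down onto the teeth and push the bar in until the sprung pad is well compressed and the mount sits home in the vee, held by the pawl when you let go; do not disturb the low mount, the loupe or the vial.

Things in the scene. Friction and masses are not known exactly. Their poses are not given: they have to be found in the camera images.
- ratchet_clamp: bench ratchet clamp, fixed: base plate 70 x 240 x 12 mm. Origin on the bench, under the bar's centre line; +y is the way the bar is drawn back, -y the way it clamps. The base spans y -128 to 112 mm. Steel vee jaw at the -y end (22 mm wide, top 44 mm up, opens to +y); grey channel round the bar at y -4 to 76 mm (29 mm wide, 40 mm high), its ears for the pawl at y 35 to 72 mm, 65 mm high
- rest (a point): point on top of the rest block (24 mm wide, top 22 mm above the bench, 10 mm above the base plate) where the mount's underside is centred when home in the vee; 80 mm on the -y side of the clamp's origin, same axes. A mount stood up to 10 mm short of it towards +y is pushed home by the pad
- toothed_bar (a joint): how far the bar is drawn back, m: 0 fully in, 0.055 stop; starts at 0.008 to 0.020. Bar 15 mm wide, 25 to 37 mm above the bench, saw teeth 4.5 mm high at 7 mm pitch on top; 1.5 N of friction. Pawl down: it can be pushed in, clicking, but drawn back no more than one tooth. The pad meets a mount that is home at 0.032, so draw it well beyond 0.034 to let the mount in
- bar_knob (a point): centre of the black upright knob (round, 19 mm diameter, 28 mm high, 48 to 76 mm above the bench, on a thin neck) on the outer (+y) end of the toothed bar; moves with the bar: 121 mm plus the bar's reading along +y from the clamp's origin
- pressure_pad (a joint): how far the sprung pad on the bar's inner end is pressed back into the bar, m: 0 free, 0.012 bottomed. The round black pad (16 mm diameter, centre 31 mm above the bench) needs 3 N to start and 11.4 N to bottom. On a mount that is home the pawl catches the bar at 0.0285 (pad pressed back by about 4 mm), so press it back 6 mm or more while pushing; bottomed is fine too
- pawl (a joint): pawl angle, rad: 0 down in a tooth gap, about 0.1 on a tooth's crest; it lifts up and over towards the clamp's +y, balances at about 1.65 and rests on its stop at 2.4 by its own weight. No spring: let go below 1.5 it falls back on the teeth
- pawl_pivot (a point): the pawl's hinge pin, 55 mm above the bench, 51 mm along +y from the clamp's origin; the hinge axis is the clamp's x axis
- pawl_roll (a point): centre of the ribbed roll at the pawl's free end, by which it is lifted: 15 mm long along the clamp's x, 10 mm diameter, 48.8 mm from the hinge axis. Pawl down: 48 mm on the -y side of the hinge, 9 mm above it (64 mm above the bench), nothing beside it above 42 mm. Pinched on its two ends (fingers closing along the clamp's x) it turns between the fingers
- tall_mount_center (a point): centre of the tall specimen mount to be clamped: black disc 30 mm diameter, 18 mm high, standing on the bench (centre 9 mm up), z up, 30 g
- low_mount_center (a point): centre of the other, low specimen mount: cream disc 30 mm diameter, 14 mm high; leave it alone
- loupe: stand loupe, black and white round barrel 40 mm diameter, 43 mm high, origin at its underside; leave it alone
- vial: sample vial, 23 mm diameter, 48 mm high, origin at its underside; leave it alone
Mind the look-alikes: they are no part of the job. What is shaped like the part that bears tall_mount_center but yellow is not meant.

How it is judged:
On the way, in this order (a step that is already met when the one before it is completed fails the run):
1. the pawl is thrown over clear of the teeth while the bar is still in (value of joint pawl above 1.7 rad and value of joint toothed_bar below 0.03 m), for 0.2 s.
2. the bar is drawn back far enough to let the mount in (value of joint toothed_bar above 0.034 m), for 0.2 s.
At the end, for the whole second after the job is handed in: The tall mount stands upright (within 0.1 rad) on the rest, its centre within 5 mm of the rest point, squeezed between the vee jaw and the pad (pad pressed back by more than 1.5 mm), and the pawl is down in the teeth (below 0.08 rad), holding the bar still with nobody touching it (value of joint pawl below 0.08 rad and value of joint pressure_pad above 0.0015 m and horizontal distance between tall_mount_center and rest below 0.005 m and z of tall_mount_center in the frame of rest between 0.006 and 0.012 m and angle between tall_mount_center's own z axis and vertical below 0.1 rad and velocity of joint toothed_bar between -0.003 and 0.003 m/s).
It fails at once if the low mount is moved more than 15 mm (distance of low_mount_center from where it was at the start of the episode above 0.015 m).
It fails at once if the loupe is moved more than 15 mm (distance of loupe from where it was at the start of the episode above 0.015 m).
It fails at once if the vial is moved more than 15 mm (distance of vial from where it was at the start of the episode above 0.015 m).
It also fails if it takes over 72 s, if anything falls off the work surface, if the arm or the gripper's body presses on something with over 40 N, if the wrist force passes 120 N, or if a joint passes its speed limit or range.

## Working session

There is one attempt and no reset: what is moved stays moved. The work goes in short steps, each a Python script; the robot and the scene stay as the last script left them, time stands still between calls to the robot, and variables do not carry over. Pictures are saved under pics/ and viewed, at most 10 in all, crops included, and the job is handed in when it is done.

```bash
ls; mkdir -p pics
python3 - <<'E'
from cell import r,hand,solver,imaging,order
import cv2,numpy as np
for n in("scene","top"):
    d=imaging.get_image(n); cv2.imwrite(f"pics/{n}0.png",cv2.resize(d["frame"][:,:,::-1],(800,600),interpolation=cv2.INTER_CUBIC))
    print(n,d["camera_matrix"],d["dist"],d["origin"],d["orientation"])
print(r.get_time_s(),r.get_tool_rot(),r.get_ee_pos())
E
```

```text
pics
scene [[457.59870906   0.         250.57807686]
 [  0.         457.59870906 197.87450717]
 [  0.           0.           1.        ]] [-0.10883228  0.          0.          0.          0.        ] [ 0.01987013 -0.31103362  0.67175525] [ 0.7930275  -0.47248415  0.19274755 -0.33273787]
top [[383.68671281   0.         256.40231298]
 [  0.         383.68671281 193.15109941]
 [  0.           0.           1.        ]] [-0.0050126  0.         0.         0.         0.       ] [0.35867319 0.00291412 1.04016234] [ 0.70611056 -0.70149736  0.06991051 -0.06649702]
0.1 [ 1.94166195e-01  9.80968285e-01 -8.00155985e-04 -2.68031444e-04] [0.22825282 0.55421595 0.23052159]
```

View pics/scene0.png

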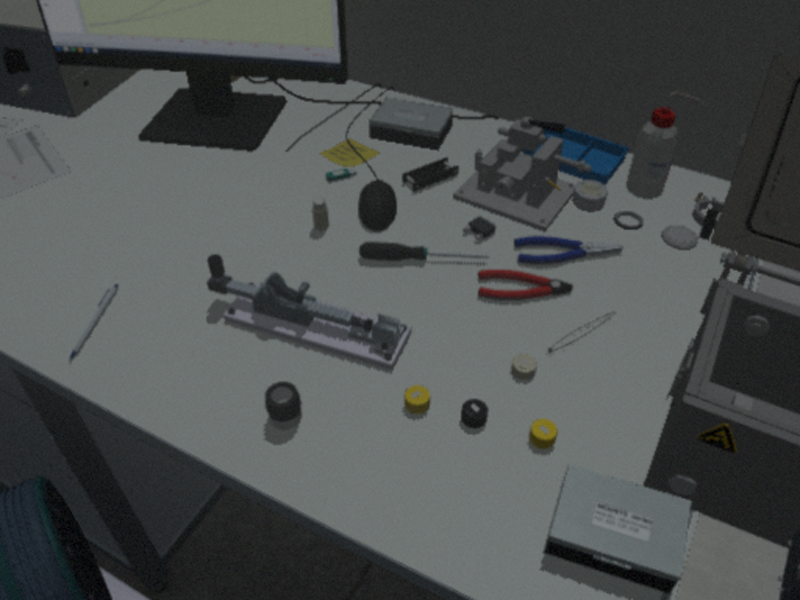

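View pics/top0.png

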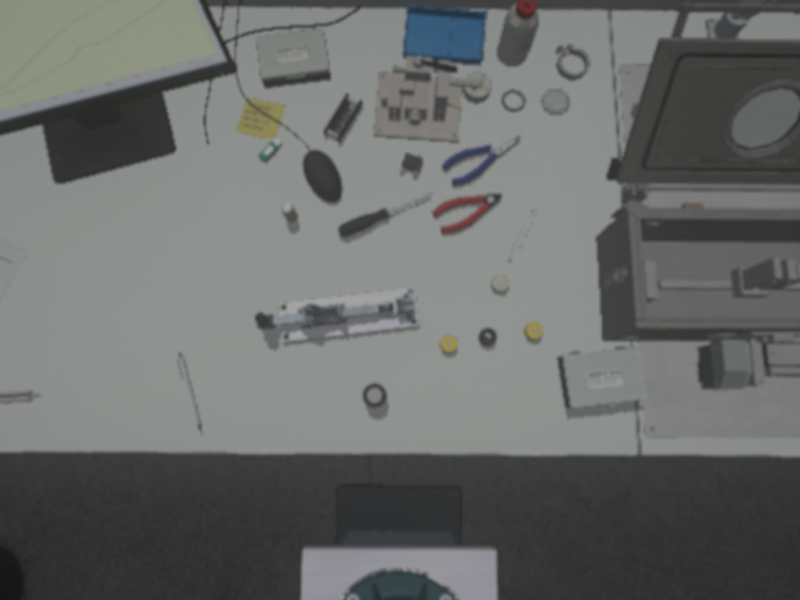

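The scene shows the clamp at about (310,320) with the knob on its left end (215,265), the black tall mount at (474,412) and yellow decoys on either side of it. In the top view the clamp runs from (265,320) to (415,305), and the mount is at (488,337). Enlarging both.

```bash
cat > h.py <<'E'
from cell import r,hand,solver,imaging,order
import cv2,numpy as np
from scipy.spatial.transform import Rotation as R
def crop(n,x,y,w,h,s,f):
    im=imaging.get_image(n)["frame"][y:y+h,x:x+w,::-1]
    im=cv2.convertScaleAbs(cv2.resize(im,None,fx=s,fy=s,interpolation=cv2.INTER_CUBIC),alpha=1.5)
    for k in range(0,w,20): cv2.putText(im,str(x+k),(k*s,8),0,.3,(0,0,255)); cv2.line(im,(k*s,8),(k*s,14),(0,0,255))
    for k in range(0,h,20): cv2.putText(im,str(y+k),(0,k*s+4),0,.3,(0,0,255))
    cv2.imwrite(f"pics/{f}.png",im)
def ray(n,uv,C={}):
    if n not in C: C[n]=imaging.get_image(n)
    d=C[n]; p=cv2.undistortPoints(np.array([[uv]],float),d["camera_matrix"],np.array(d["dist"]))[0,0]
    return np.array(d["origin"]),R.from_quat(d["orientation"]).apply([*p,1])
def atz(n,uv,z):
    o,v=ray(n,uv); return o+v*(z-o[2])/v[2]
def tri(a,b):
    o1,v1=ray("scene",a);o2,v2=ray("top",b)
    s=np.linalg.lstsq(np.c_[v1,-v2],o2-o1,rcond=None)[0]
    p,q=o1+v1*s[0],o2+v2*s[1]; return (p+q)/2,np.linalg.norm(p-q)
E
python3 -c "
from h import *
crop('scene',125,155,200,140,4,'s1'); crop('top',155,175,195,80,4,'t1')"
```

```text
(no output)
```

View pics/s1.png

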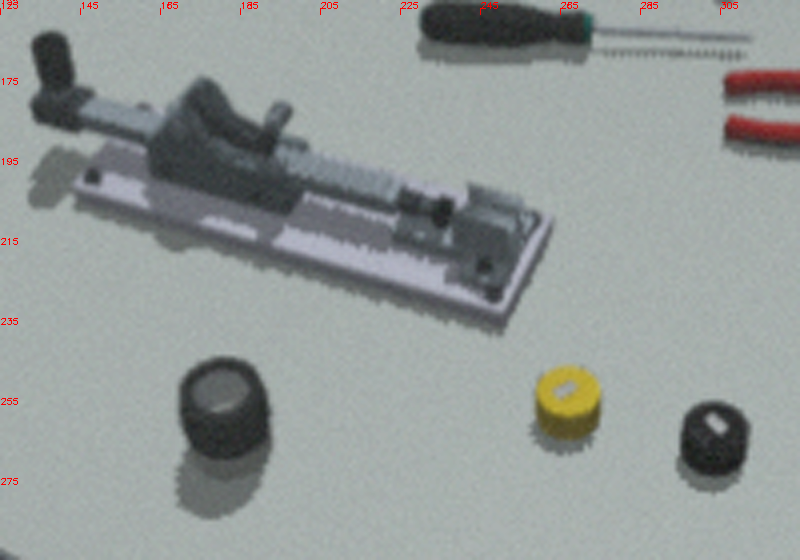

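View pics/t1.png

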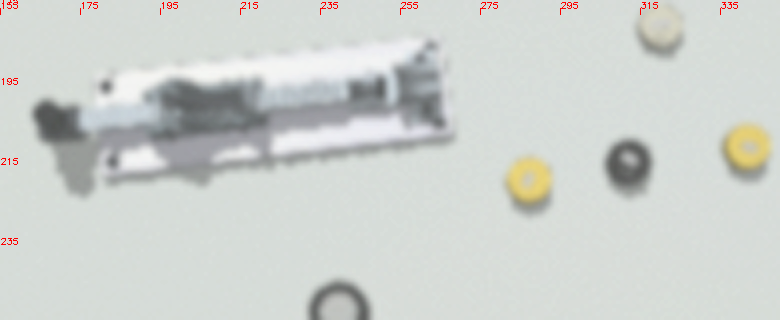

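The enlargements show these points, in original pixels:

| Point | Scene | Top |
|---|---|---|
| Plate corners | (143.8,201.8), (250,234.5), (263,208.7) | (179.5,193.7), (264.5,185), (268,208.7), (181.2,220) |
| Knob top | (137.5,164.5) | (166.5,203.7) |
| Pawl roll | (194.5,183) | not readable |
| Mount | top face (303.5,259.5) | (312.2,215.5) |

Run:
```python
from h import *
np.set_printoptions(precision=4,suppress=True)
T=[atz("top",p,.012) for p in[(179.5,193.7),(264.5,185),(268,208.7),(181.2,220)]]
S=[atz("scene",p,.012) for p in[(151.2,190.7),(263,208.7),(250,234.5),(143.8,201.8)]]
print(np.array(T),'\n',np.array(S))
for a,b in(((263,208.7),(264.5,185)),((250,234.5),(268,208.7)),((143.8,201.8),(181.2,220))): print(tri(a,b))
print("knob",tri((137.5,164.5),(166.5,203.7)))
print("mount",tri((303.5,259.5),(312.2,215.5)),atz("scene",(303.5,264.5),.009),atz("top",(312.2,215.5),.018))
print("roll scene",atz("scene",(194.5,183.5),.064))
print("low",atz("top",(320,181.7),.014),"yel",atz("top",(287.2,219.5),.018),"loupe",atz("top",(239.5,251.5),.043),"vial",atz("top",(185,135),.048))
```

```text
[[ 0.5568  0.2083  0.012 ]
 [ 0.5828 -0.0235  0.012 ]
 [ 0.5171 -0.0331  0.012 ]
 [ 0.4848  0.2005  0.012 ]] 
 [[ 0.5213  0.2067  0.012 ]
 [ 0.5856 -0.0239  0.012 ]
 [ 0.5138 -0.0336  0.012 ]
 [ 0.4877  0.2001  0.012 ]]
(array([ 0.5828, -0.0242,  0.0144]), np.float64(0.0019007764225160535))
(array([ 0.5172, -0.0326,  0.0082]), np.float64(0.0017147674890409868))
(array([0.4853, 0.1992, 0.0142]), np.float64(0.0023280869067505987))
knob (array([0.5183, 0.2264, 0.0786]), np.float64(0.0010018267216228263))
mount (array([ 0.4976, -0.1506,  0.0251]), np.float64(0.00012051558687795557)) [ 0.4991 -0.1511  0.009 ] [ 0.4986 -0.1517  0.018 ]
roll scene [0.5384 0.103  0.064 ]
low [ 0.5927 -0.1758  0.014 ] yel [ 0.4873 -0.0844  0.018 ] loupe [0.4006 0.0412 0.043 ] vial [0.7122 0.1934 0.048 ]
```

Both views agree. The clamp origin is about (0.534,0.096) with a yaw of about 0.123. The knob lies on the fitted axis with q≈0.010, and its height checks out. Next: throw the pawl over.

```bash
cat >> h.py <<'E'
O=np.array([.5344,.0960,0]); YAW=.123
C=R.from_euler('z',YAW)
def P(x,y,z): return (O+C.apply([x,y,z])).tolist()
def down(flip):
    y=C.apply([1,0,0])*(-1 if flip else 1); z=np.array([0,0,-1.]); x=np.cross(y,z)
    return R.from_matrix(np.c_[x,y,z]).as_quat().tolist()
def best(p):
    c=[(abs(j[5]),q) for q in(down(0),down(1)) if (j:=solver.solve_ik(p,q)) is not None]
    return min(c,key=lambda t:t[0])[1]
Q=best(P(0,0,.2))
def loc(): return C.inv().apply(np.array(r.get_ee_pos())-O)
def F(): return np.round(C.inv().apply(r.get_wrist_force()),1)
def roll(th):  # roll centre in the clamp's y,z
    a=th+np.arctan2(9,48); return .051-.0488*np.cos(a), .055+.0488*np.sin(a)
def arc(t0,t1,n,dz=-.012,rate=.08):
    for t in np.linspace(t0,t1,n+1)[1:]:
        y,z=roll(t); r.move_linear(P(0,y,z+dz),Q,rate=rate)
def st(s): print(s,"t",round(r.get_time_s(),1),"loc",np.round(loc(),4),"F",F(),"gap",round(r.get_finger_gap(),4),"grip",round(r.get_grasp_force(),1),flush=True)
E
python3 - <<'E'
from h import *
y,z=roll(0)
hand.gripper_to(.045,20)
r.goto(P(0,y,.13),Q); st("above")
r.move_linear(P(0,y,z-.012),Q); st("at")
hand.gripper_to(.0,20); st("grip")
if .012<r.get_finger_gap()<.02:
    arc(0,.6,3); st("lift")
    arc(.6,1.95,6); st("over"); crop('scene',125,135,150,100,5,'s2')
E
```

```text
above t 2.8 loc [1.000e-04 3.900e-03 1.302e-01] F [-0.5  0.2 -0.5] gap 0.045 grip 0.0
at t 3.5 loc [0.0004 0.0033 0.0523] F [0.5 0.4 0.2] gap 0.045 grip 0.0
grip t 3.8 loc [0.0023 0.0029 0.0532] F [3.9 0.7 1.2] gap 0.0145 grip 20.9
lift t 4.7 loc [0.0022 0.0163 0.0782] F [ 6.5 -1.  -1.6] gap 0.014 grip 20.2
over t 6.3 loc [0.0021 0.0775 0.0852] F [5.1 0.7 5.3] gap 0.014 grip 21.6
```

View pics/s2.png

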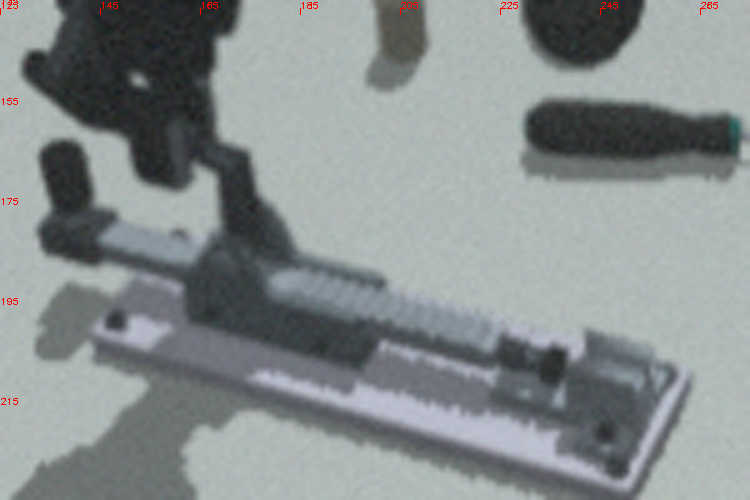

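The pawl, at about (172,165), stands past vertical between the fingers. The compliance shows the clamp is about 2.5 mm further in +x, so I'm shifting the origin. Next: release the pawl and draw the bar back to its stop.

```bash
echo 'O=O+C.apply([.0025,0,0])' >> h.py
cat >> h.py <<'E'
KZ=.051
E
python3 - <<'E'
from h import *
hand.gripper_to(.05,20); l=loc()
r.move_linear(P(0,l[1],.14),Q,rate=.2); st("released")
r.move_linear(P(0,.1315,.14),Q,rate=.2)
r.move_linear(P(0,.1315,KZ),Q,rate=.2); st("at knob")
hand.gripper_to(0,50); st("gripped")
if r.get_finger_gap()>.015:
    y=.1315
    r.move_linear(P(0,y+.034,KZ),Q,rate=.08); st("drawn"); y+=.034
    while y<.18 and abs(F()[1])<7:
        y+=.0015; r.move_linear(P(0,y,KZ),Q,rate=.05)
    st("stop"); crop('scene',125,135,150,100,5,'s3')
E
```

```text
released t 7.3 loc [0.0004 0.077  0.1407] F [ 0.5  1.  -0.6] gap 0.0498 grip 0.0
at knob t 8.3 loc [1.000e-04 1.309e-01 5.110e-02] F [0.7 0.2 0.5] gap 0.0502 grip 0.0
gripped t 8.7 loc [-0.0003  0.1316  0.0526] F [-2.7  0.3  7.5] gap 0.0172 grip 48.6
drawn t 9.2 loc [-0.0004  0.1663  0.0526] F [-3.7  0.8  7.3] gap 0.0173 grip 48.6
stop t 11.2 loc [-0.0005  0.1753  0.0526] F [ -3.1 -10.4   9.2] gap 0.0171 grip 48.9
```

View pics/s3.png

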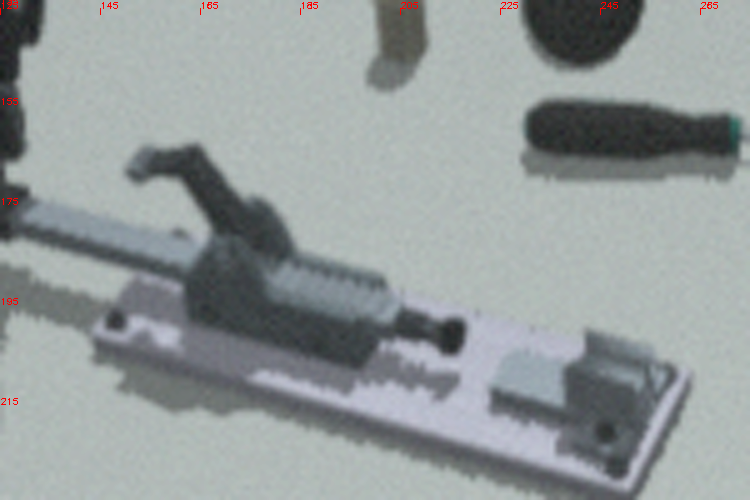

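The bar is at its stop (loc y 0.175 ≈ 121+55 mm), the pawl rests over at (153,165), and the rest at (233,213) is free. Next: pick up the mount and stand it on the rest.

Run:
```python
from h import *
hand.gripper_to(.05,30); l=loc()
r.move_linear(P(0,l[1],.15),Q,rate=.25)
M=[.4995,-.1512]
r.goto([*M,.12],Q); r.move_linear([*M,.004],Q,rate=.15); st("at mount")
hand.gripper_to(0,30); st("grip"); print(r.get_ee_pos())
if r.get_finger_gap()>.025:
    r.move_linear([*M,.12],Q,rate=.2); st("lifted")
    r.goto(P(0,-.074,.12),Q); r.move_linear(P(0,-.074,.04),Q,rate=.15); st("over")
    z=.030
    r.move_linear(P(0,-.074,z),Q,rate=.05)
    while z>.022 and F()[2]<3:
        z-=.001; r.move_linear(P(0,-.074,z),Q,rate=.03)
    st("down"); crop('scene',185,155,120,90,6,'s4')
```

```text
at mount t 14.8 loc [-0.0668 -0.2412  0.0045] F [-0.2  0.2 -0.3] gap 0.0503 grip 0.0
grip t 15.1 loc [-0.0667 -0.2415  0.0051] F [-0.8  0.1  6.7] gap 0.0293 grip 29.4
[ 0.50033102 -0.15150981  0.005142  ]
lifted t 15.8 loc [-0.068  -0.2407  0.1195] F [-0.   0.1 -1.5] gap 0.0287 grip 29.6
over t 17.2 loc [ 0.0002 -0.0749  0.0403] F [ 1.2 -0.4  0.2] gap 0.0292 grip 29.6
down t 18.3 loc [ 0.0002 -0.074   0.0272] F [-0.5  0.7  3.1] gap 0.0293 grip 29.9
```

View pics/s4.png

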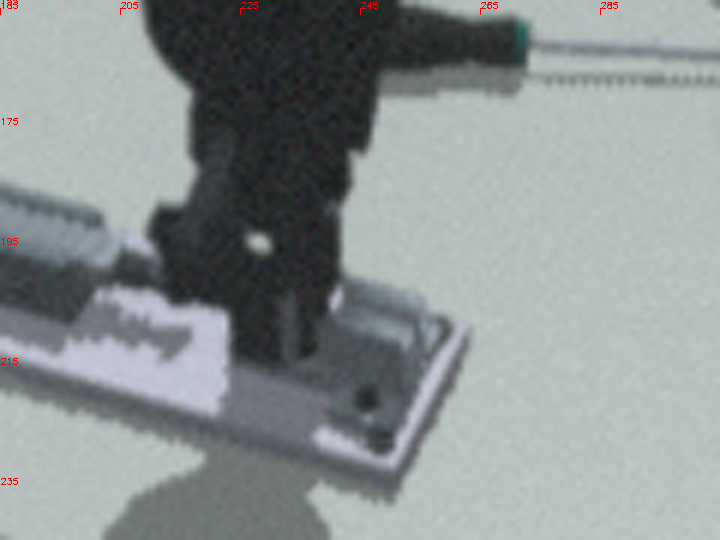

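The mount met the rest at exactly the expected height (27 mm against 5+22), and the fingers are clear of the vee. Next: release it, tip the pawl back and take a look.

Run:
```python
from h import *
hand.gripper_to(.05,20); l=loc(); st("open")
r.move_linear(P(0,l[1],.15),Q,rate=.2)
y,z=roll(2.4)
r.move_linear(P(0,y,.15),Q,rate=.25)
r.move_linear(P(0,y,z-.012),Q); st("at roll")
hand.gripper_to(0,20); st("grip")
if r.get_finger_gap()>.011:
    arc(2.4,.15,9); st("down")
    hand.gripper_to(.045,20); l=loc()
    r.move_linear(P(0,l[1],.15),Q,rate=.25)
    r.move_linear(P(0,.1753,.15),Q,rate=.25); st("above knob")
    crop('scene',125,135,150,100,5,'s5')
```

```text
open t 18.7 loc [-0.0001 -0.074   0.0269] F [ 0.4  0.5 -1.2] gap 0.0501 grip 0.0
at roll t 21.0 loc [0.0005 0.0918 0.0692] F [-0.1 -0.4  0. ] gap 0.0499 grip 0.0
grip t 21.4 loc [-0.0001  0.0926  0.0698] F [-1.2  0.3  5.2] gap 0.0142 grip 20.1
down t 24.1 loc [0.0001 0.0045 0.0591] F [-1.8 -4.6  4.2] gap 0.0144 grip 22.9
above knob t 25.9 loc [-0.0007  0.1744  0.1491] F [-0.2 -0.   0. ] gap 0.0452 grip 0.0
```

View pics/s5.png

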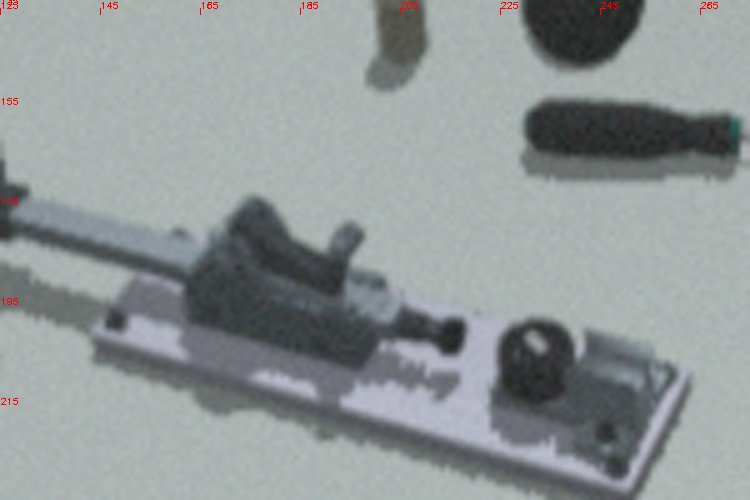

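The pawl lies down on the teeth (roll at 193,184), the bar is fully back, and the mount stands upright at (231,206) in front of the vee. Next: push the bar in.

Run:
```python
from h import *
y=.1753
r.move_linear(P(0,y,KZ),Q,rate=.2)
hand.gripper_to(0,60); st("grip"); y0=loc()[1]
r.move_linear(P(0,y-.017,KZ),Q,rate=.04); st("pre"); y-=.017
while y>.1415 and F()[1]<16:
    y-=.001; r.move_linear(P(0,y,KZ),Q,rate=.03); print(round(.055-(y0-loc()[1]),4),F()[1],end="; ")
st("pushed")
hand.gripper_to(.045,20); r.sleep(.3); l=loc()
r.move_linear(P(0,l[1],.16),Q,rate=.2); r.move_linear(P(0,.25,.2),Q,rate=.25); st("clear")
crop('scene',125,135,150,100,5,'s6')
```

```text
grip t 26.9 loc [-0.0004  0.1753  0.0527] F [-4.2 -1.   7.9] gap 0.017 grip 58.3
pre t 27.5 loc [-0.0003  0.1583  0.0527] F [-3.5 -1.4  7.1] gap 0.0168 grip 58.5
0.0374 1.0; 0.0365 1.1; 0.0356 1.5; 0.0346 1.4; 0.0335 2.1; 0.0326 1.8; 0.0319 3.1; 0.0312 3.6; 0.0304 5.5; 0.0296 6.3; 0.0287 6.7; 0.0278 6.4; 0.0269 7.2; 0.0261 8.9; 0.0253 8.5; 0.0244 9.8; 0.0235 9.2; pushed t 31.7 loc [-0.0003  0.1439  0.0527] F [-4.6  9.2  6.5] gap 0.017 grip 58.4
clear t 33.7 loc [-0.001   0.2491  0.1984] F [ 0.  -0.3  0.3] gap 0.045 grip 0.0
```

View pics/s6.png

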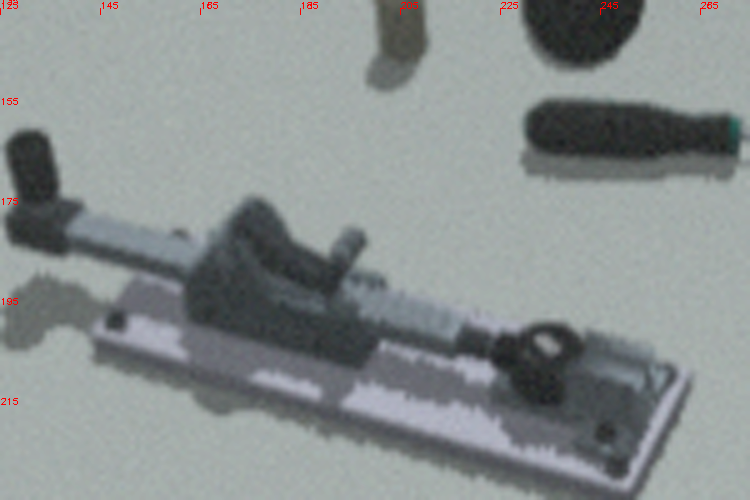

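The mount sits home in the vee at (234,206), upright with the pad pressed against it. The pawl roll is at (195,182), the same as when it was down at the start. The knob, at (131,163), gives q≈0.028, which matches the pawl's catch point. Handing in.

```bash
python3 -c "
from h import *
print(order.job_done())"
```

```text
the job is handed in; nothing more can be done
None
```

The tall mount is clamped upright, home in the vee with the pad compressed and the pawl down in the teeth; I handed the job in at about 34 s (no verdict came back), and the arm never went near the low mount, loupe or vial.

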